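# Load the tasting trolley, roll it into its bay and lock it in

## Task

Lay every piece of chocolate from the oak board flat on the deck of the little tasting trolley, side by side and not on top of one another. Then take the trolley by its handle and roll it forwards, wheels on the worktop, until its front castors trail straight, and steer it nose-first into the marked bay so that it stands centred and square in the corner marks with the castors still trailing; let go of it. Finally slide the flat lock blade along the worktop through the slot of the bay's metal block, under the trolley, until the blade's collar meets the block, and leave the other things on the counter where they are.

Things in the scene. Friction and masses are not known exactly. Their poses are not given: they have to be found in the camera images.
- trolley: small loose wooden trolley, 0.7 kg, deck 150 (x) by 132 mm (y). Origin: on the worktop under the deck's middle; x forwards (away from the handle), z up. Deck surface 36 mm above the worktop, lip round it 4 mm higher and thick. All wheels 24 mm, free-rolling, no brake: fixed rear wheels at x -52, y +-50, front castors pivoting at x +52, y +-46 mm; it follows the line of its rear wheels
- trolley_handle (a point): middle of the trolley's push handle, a round steel crossbar 12 mm thick, 112 mm long along the trolley's y, at x -68 mm, 88 mm above the worktop, on two posts at y +-50 mm; grip it from above across its thickness (fingers closing along the trolley's x)
- castor_left (a joint): swivel angle of the left front castor about the vertical (rad, no end stops, whole turns may add): 0 = trailing straight, its wheel 14 mm behind its pivot; positive = anticlockwise from above. Starts far from 0; rolling the trolley forwards 4 to 8 cm brings it to 0, rolling backwards turns it away
- castor_right (a joint): the same for the right front castor
- castor_left_axle (a point): centre of the left castor's wheel, 12 mm above the worktop, 14 mm from the pivot; with the castor trailing it lies at x +38, y +46 mm in the trolley's frame
- castor_right_axle (a point): centre of the right castor's wheel; with the castor trailing it lies at x +38, y -46 mm in the trolley's frame
- bay: parking bay fixed on the worktop: four flat brass corner marks (160 by 142 mm, nothing to roll over), a dark wooden kerb 10 mm high, 130 mm long across its far end at x +94 to +106 mm, a slotted aluminium block on its right. Origin: on the worktop in the middle of the marks, where the trolley's origin belongs; x = the direction in which the parked trolley points, z up
- bay_slot (a point): middle of the slot's mouth at worktop level, in the block's outer face, at x -6, y -100 mm in the bay's frame; same axes. The slot runs straight through the 18 mm thick block along the bay's +y (to the trolley); 28 mm wide, 11 mm high, the worktop is its floor. Block 18 mm high, 52 mm wide; before the mouth two 12 mm high cheeks flare to about 36 mm over 12 mm
- lock_blade: loose flat steel blade 5 mm thick, 24 mm wide (tip 16), x from -20 to +78 mm, 0.12 kg, lying flat. Black upright grip 20 (x) by 14 mm (y), top 55 mm up: grip it from above across the 14 mm. In front of it a collar 22 mm wide, 17 mm high, front face at x +14 mm. Origin: underside below the grip; x to the tip, z up. With the collar on the block the tip is 64 mm past the slot's mouth
- blade_tip (a point): tip of the lock blade, at mid thickness, 78 mm from the blade's origin along its x
- piece_a: loose broken piece of dark chocolate, roughly rectangular, 47 x 48 x 16 mm (x, y, z), 40 g; it starts flat on the oak board, but may be absent from this start (pose None from the beginning). Origin: centre of its flat underside, z up. Grip it from above across its 47 mm, which lies along its x axis
- piece_b: loose broken piece of dark chocolate, roughly rectangular, 39 x 58 x 15 mm (x, y, z), 40 g; it starts flat on the oak board, but may be absent from this start (pose None from the beginning). Origin: centre of its flat underside, z up. Grip it from above across its 39 mm, which lies along its x axis
- piece_c: loose broken piece of dark chocolate, roughly rectangular, 54 x 44 x 17 mm (x, y, z), 40 g; it starts flat on the oak board, but may be absent from this start (pose None from the beginning). Origin: centre of its flat underside, z up. Grip it from above across its 44 mm, which lies along its y axis
- piece_d: loose broken piece of dark chocolate, roughly rectangular, 47 x 48 x 16 mm (x, y, z), 40 g; it starts flat on the oak board, but may be absent from this start (pose None from the beginning). Origin: centre of its flat underside, z up. Grip it from above across its 47 mm, which lies along its x axis
- board: fixed oak serving board, 150 mm (x) by 260 mm (y), 16 mm thick, origin at the centre of its underside; the chocolate starts on it in up to four places about 70 mm (x) and 115 mm (y) apart
- choc_mallet: bystander: beech mallet lying down, 62 x 175 x 36 mm
- order_pad: bystander: flat order pad, 111 x 69 x 12 mm
- ink_pad: bystander: ink pad tin, 46 x 72 x 18 mm
- card_holder: bystander: oak card holder with cards, 40 x 98 x 64 mm

How it is judged (in metres and radians):
On the way, in this order (a step that is already met when the one before it is completed fails the run):
1. all the pieces of chocolate lie flat on the trolley's deck (x of piece_a in the frame of trolley between -0.066 and 0.075 m and y of piece_a in the frame of trolley between -0.066 and 0.066 m and z of piece_a in the frame of trolley between 0.028 and 0.045 m and angle between each of piece_a, piece_b, piece_c, piece_d's own z axis and vertical below 0.2 rad and x of piece_b in the frame of trolley between -0.066 and 0.075 m and y of piece_b in the frame of trolley between -0.066 and 0.066 m and z of piece_b in the frame of trolley between 0.028 and 0.045 m and x of piece_c in the frame of trolley between -0.066 and 0.075 m and y of piece_c in the frame of trolley between -0.066 and 0.066 m and z of piece_c in the frame of trolley between 0.028 and 0.045 m and x of piece_d in the frame of trolley between -0.066 and 0.075 m and y of piece_d in the frame of trolley between -0.066 and 0.066 m and z of piece_d in the frame of trolley between 0.028 and 0.045 m), for 0.2 s.
2. the trolley has been rolled off (over 4 cm) and both its castors trail within about 25 degrees of straight (distance of trolley from where it was at the start of the episode above 0.04 m and x of each of castor_left_axle, castor_right_axle in the frame of trolley below 0.0395 m), for 0.1 s.
3. the trolley stands still in the bay, nose-first, released, castors trailing (horizontal distance between trolley and bay below 0.016 m and angle between the x axis of trolley and the x axis of bay, either way round below 0.14 rad and x of trolley_handle in the frame of bay below 0 m and height (world z) of trolley below 0.006 m and linear speed of trolley below 0.02 m/s and x of each of castor_left_axle, castor_right_axle in the frame of trolley below 0.0395 m and contact force between the fingers and trolley below 0.1 N), for 0.3 s.
4. the lock blade is through the slot up to its collar (y of blade_tip in the frame of bay between -0.041 and -0.03 m and x of blade_tip in the frame of bay between -0.016 and 0.004 m and angle between the x axis of lock_blade and the y axis of bay, either way round below 0.15 rad and height (world z) of blade_tip below 0.012 m and angle between lock_blade's own z axis and vertical below 0.12 rad), for 0.2 s.
At the end, for the whole second after the job is handed in: Each piece lies flat on the deck, not stacked; the trolley rests on its wheels, nose-first, within 16 mm of the bay's middle and 8 degrees of its direction, both castors within 25 degrees of trailing; the blade lies flat through the slot, collar within 5 mm of the block (all of step 1 and all of step 4 and horizontal distance between trolley and bay below 0.016 m and angle between the x axis of trolley and the x axis of bay, either way round below 0.14 rad and x of trolley_handle in the frame of bay below 0 m and height (world z) of trolley below 0.006 m and linear speed of trolley below 0.02 m/s and x of each of castor_left_axle, castor_right_axle in the frame of trolley below 0.0395 m); the robot touches nothing.
It fails at once if the trolley is lifted off the worktop or tipped (height (world z) of trolley above 0.02 m or angle between trolley's own z axis and vertical above 0.2 rad).
It fails at once if a bystander (mallet, order pad, ink pad, card holder) is moved by more than 4 cm (distance of any of choc_mallet, order_pad, ink_pad, card_holder from where it was at the start of the episode above 0.04 m).
Of piece_a, piece_b, piece_c, piece_d only 3 to 4 are there at a start; the rules pass over those that are not, and their reading is None.
At some moment in a run one of piece_a, piece_b, piece_c, piece_d may be knocked a few centimetres aside while the robot is not near it.
Once in a run the grip may slacken for a moment while it holds something.
It also fails if it takes over 200 s, if anything falls off the work surface, if the arm or the gripper's body presses on something with over 40 N, if the wrist force passes 120 N, or if a joint passes its speed limit or range.

## Robot

A 6-joint arm with a two-finger parallel gripper is mounted at the origin on a cart in front of the work surface, level with it; the furniture and walls round the work are solid. World frame = base frame: x ahead of the robot, y to its left, z up, the work surface at z = 0. Lengths are in mm, angles in rad, forces in N, time in s.
With the tool pointing down it reaches from about 350 to 975 mm from the base axis. Payload 7.1 kg.
Tool frame: the origin (TCP) lies on the front face of the gripper's body, between the roots of the fingers; the fingertips stand 80 mm ahead of it and the grasp point (between the pads) lies 61 mm ahead of it (env.tips_ahead is the distance from the TCP to the fingertips, in mm); z points along the fingers, y is the line along which they close (so a half turn about z gives the same grasp; the last joint's range is limited). The gripper opens to 88 mm and grips with 3 to 60 N. Pads are 20 mm wide; open, the fingers measure 115 mm over their backs; the gripper's body (75 mm by 178 mm) begins 61 mm behind the grasp point.
Start: joints at [1.301, 0.423, 1.63, -0, 1.089, -0.019], TCP at [155.081, 605.438, 302.675] pointing down, gripper open.
Joint ranges: [-3, 3], [-0.9, 2.11], [0.09, 2.58], [-1.31, 4.45], [0.11, 2.69], [-2.54, 2.54]. Speed limits (rad/s): [2.39, 2.39, 3.01, 3.14, 3.14, 3.14].

## Interface

Orientations are given as a unit quaternion [x, y, z, w].
In Python, from station import env, set_gripper, viewer, workorder gives the robot as it stands. Calls block until the motion is done:
- env.reach(position, orientation): joint-space move of the TCP to a pose.
- env.move_l(position, rot=None, rate=150, f_stop=None): straight line of the TCP; rot=None keeps the orientation; rate is the mean speed in mm/s. With f_stop (N) it stops when the force on the tool has changed by that much, and returns True; else False.
- env.move_joints(angles): joint-space move.
- set_gripper(opening): finger opening in mm; the grip force is fixed at half the most; returns when the fingers have stopped.
- env.hold(seconds).
- env.ik(position, orientation): joint angles nearest the present ones, or None.
- env.read_state(): the state.
- viewer.camera(name): name is "scene" or "top" or "wrist"; returns the picture (480x640x3 uint8, blue, green, red); there is no depth.
- viewer.camera_params(name): a dict with "fx", "fy", "cx", "cy" (pixels), "pose" (4x4, takes a point from camera to world coordinates); the wrist camera has in their place "tool_from_camera" (4x4, takes a point from camera to tool coordinates, whose origin is the TCP and whose axes are the flange's). Camera axes: x right, y up, looking along -z (the intrinsics and any distortion apply to the point x, -y, -z); pixel columns grow to the right and rows downward; lengths in mm; the calibration is good to about 2 mm. The wrist camera is an equidistant fisheye: a pixel r from the principal point sees the ray r / f radians off the axis. A picture is of the moment at which its call begins: read the wrist's pose just before it. camera_params takes no time and is no camera call.
A pose or a line that the arm cannot do raises env.IKError and nothing moves.
- workorder.sign_off(): hands the job in; it is judged then, once.
The state is a dict: "time_s": time; "qpos": joint angles; "dq": joint speeds; "tau": joint torques, N m; "tool_pos": TCP position; "orientation": TCP orientation; "force": force on the tool from outside, world axes, zero at the start; "wrist_torque": the same for the moment, N m; "width": finger opening in mm; "grip_force": force on a finger pad.
Only numpy, scipy, OpenCV 4.12 (cv2) and the standard library are available. Lean on these libraries where they do the work, as an engineer would, in place of code of your own. Each camera call takes 0.05 s, during which the arm holds its last target. There are 200 camera calls.

## Working session

There is one attempt and no reset: what is moved stays moved. The work goes in short steps, each a Python script; the robot and the scene stay as the last script left them, time stands still between calls to the robot, and variables do not carry over. Pictures are saved under pics/ and viewed, at most 15 in all, crops included, and the job is handed in when it is done.

```bash
mkdir -p pics; ls; python3 - <<'E'
from station import env, set_gripper, viewer, workorder
import cv2
for n in ["scene","top"]:
    im=viewer.camera(n); cv2.imwrite(f"pics/{n}0.png",im)
    p=viewer.camera_params(n); print(n,p)
print(viewer.camera_params("wrist")); s=env.read_state(); print(s["tool_pos"],s["orientation"],s["time_s"])
E
```

```text
pics
scene {'fx': 489.9658396028261, 'fy': 489.9658396028261, 'cx': 321.31562591823, 'cy': 232.9106475306776, 'pose': array([[ 4.66786477e-01,  6.75182089e-01, -5.71173819e-01,
        -1.64098052e+02],
       [-8.84369854e-01,  3.55942983e-01, -3.01984361e-01,
        -3.99582920e+02],
       [-5.89119064e-04,  6.46091123e-01,  7.63260057e-01,
         9.95264981e+02],
       [ 0.00000000e+00,  0.00000000e+00,  0.00000000e+00,
         1.00000000e+00]])}
top {'fx': 505.2492349881379, 'fy': 505.2492349881379, 'cx': 312.9230634569775, 'cy': 244.89550420588623, 'pose': array([[ 5.19714838e-03,  9.86267086e-01, -1.65076420e-01,
         3.46368603e+02],
       [-9.99914846e-01,  3.14939634e-03, -1.26641944e-02,
        -5.87014181e+01],
       [-1.19703870e-02,  1.65128181e-01,  9.86199470e-01,
         1.16850433e+03],
       [ 0.00000000e+00,  0.00000000e+00,  0.00000000e+00,
         1.00000000e+00]])}
{'fx': 371.64829954431775, 'fy': 371.64829954431775, 'cx': 310.5839074937868, 'cy': 236.4108236706785, 'tool_from_camera': array([[-6.18892450e-04,  9.58852869e-01,  2.83902788e-01,
         7.91333473e+01],
       [ 9.99999447e-01,  3.51874245e-04,  9.91524178e-04,
         4.45695755e-01],
       [ 8.50827723e-04,  2.83903244e-01, -9.58852556e-01,
        -8.10972128e+01],
       [ 0.00000000e+00,  0.00000000e+00,  0.00000000e+00,
         1.00000000e+00]])}
[154.97899887 605.09168033 301.99180813] [ 1.25053280e-01  9.92149805e-01 -6.58702831e-04 -9.17703957e-05] 0.1
```

View pics/top0.png

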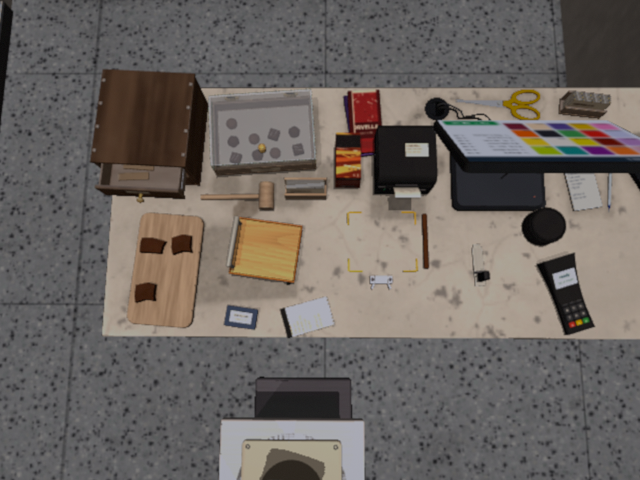

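View pics/scene0.png

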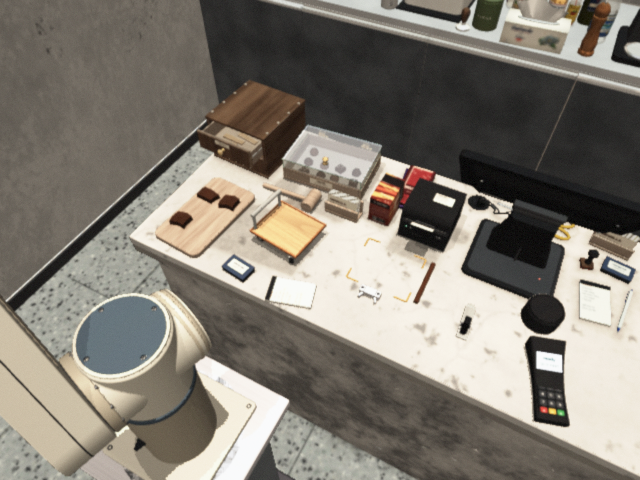

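```bash
cat > h.py <<'E'
from station import env, set_gripper, viewer, workorder
import numpy as np, cv2
from scipy.spatial.transform import Rotation as Ro
def ray(n,uv,T=None):
    p=viewer.camera_params(n); uv=np.atleast_2d(uv).astype(float)
    a=(uv[:,0]-p["cx"])/p["fx"]; b=(uv[:,1]-p["cy"])/p["fy"]
    if n=="wrist":
        r=np.hypot(a,b)+1e-12; d=np.c_[a/r*np.sin(r),-b/r*np.sin(r),-np.cos(r)]; M=T@p["tool_from_camera"]
    else: d=np.c_[a,-b,-np.ones_like(a)]; M=p["pose"]
    return M[:3,3], d@M[:3,:3].T
def onplane(n,uv,z,T=None):
    o,d=ray(n,uv,T); return (o+d*((z-o[2])/d[:,2:]))[:,:2]
def proj(n,P,T=None):
    p=viewer.camera_params(n); M=p["pose"] if n!="wrist" else T@p["tool_from_camera"]
    q=(np.atleast_2d(P)-M[:3,3])@M[:3,:3]; q=q*[1,-1,-1]
    if n=="wrist":
        h=np.hypot(q[:,0],q[:,1]); k=np.arctan2(h,q[:,2])/h; return q[:,:2]*k[:,None]*p["fx"]+[p["cx"],p["cy"]]
    return q[:,:2]/q[:,2:]*p["fx"]+[p["cx"],p["cy"]]
def toolT():
    s=env.read_state(); T=np.eye(4); T[:3,:3]=Ro.from_quat(s["orientation"]).as_matrix(); T[:3,3]=s["tool_pos"]; return T
def wrist(name=None):
    T=toolT(); im=viewer.camera("wrist")
    if name: cv2.imwrite(f"pics/{name}.png",im)
    return im,T
def down(th):  # tool pointing down, closing line at world angle th
    c,s=np.cos(th),np.sin(th); return Ro.from_matrix(np.array([[-s,c,0],[c,s,0],[0,0,-1]]).T).as_quat()
def rects(mask,amin):
    cs,_=cv2.findContours(mask.astype(np.uint8),cv2.RETR_EXTERNAL,cv2.CHAIN_APPROX_NONE)
    return [c[:,0,:] for c in cs if cv2.contourArea(c)>amin]
def rectmm(P):
    (c,s,a)=cv2.minAreaRect(np.float32(P)); return np.round(c,1),np.round(s,1),round(a,1)
def t(): return round(env.read_state()["time_s"],1)
E
python3 - <<'E'
from h import *
im=cv2.imread("pics/top0.png"); hsv=cv2.cvtColor(im,cv2.COLOR_BGR2HSV)
v=hsv[...,2]
for c in rects((v<75)[215:315,128:205],40): print("choc",rectmm(onplane("top",c+[128,215],32)))
dk=(hsv[...,1]>130)&(hsv[...,0]<28)&(v>150); m=np.zeros_like(dk); m[210:290,225:310]=1
for c in rects(dk&m,500): print("deck",rectmm(onplane("top",c,38)))
m=np.zeros_like(dk); m[205:275,340:420]=1
br=(hsv[...,1]>110)&(hsv[...,0]>12)&(hsv[...,0]<32)&m
P=np.argwhere(br)[:,::-1]; print("marks",len(P),rectmm(onplane("top",P,0)))
m=np.zeros_like(dk); m[205:275,418:432]=1
for c in rects((v<110)&m,50): print("kerb",rectmm(onplane("top",c,10)))
bx=lambda n,u,z: print(n,onplane("top",[u],z).round(0))
bx("block",(381,280),18);bx("grip",(483,276),55);bx("tip",(477,246),3);bx("hand",(234,243),88);bx("card",(306,188),30);bx("mallethead",(266,195),18);bx("orderpad corner",(330,300),5)
bx("ink",(241,317),10)
big=cv2.resize(im[190:340,120:500],None,fx=2.1,fy=2.1,interpolation=cv2.INTER_CUBIC); cv2.imwrite("pics/top_crop.png",big)
E
```

```text
choc (array([427.2, 332.8]), array([41.6, 47.6]), 3.6)
choc (array([534.3, 322.1]), array([58. , 33.9]), 86.6)
choc (array([537. , 256.6]), array([43.4, 43.7]), 2.9)
deck (array([535.1,  58.8]), array([139.1, 112.8]), 84.6)
marks 161 (array([ 551.9, -204.9]), array([142.9, 161.2]), 0.7)
kerb (array([ 552. , -303.4]), array([129.7,  13.1]), 0.6)
block [[ 458. -199.]]
grip [[ 464. -419.]]
tip [[ 540. -426.]]
hand [[531. 127.]]
card [[671. -27.]]
mallethead [[658.  67.]]
orderpad corner [[413. -84.]]
ink [[373. 119.]]
```

View pics/top_crop.png

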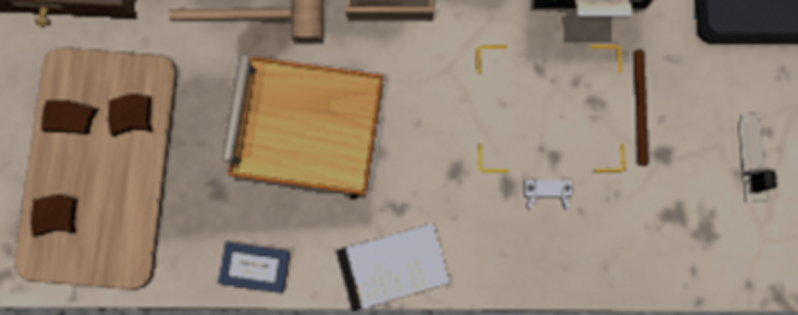

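```bash
python3 - <<'E'
from h import *
env.reach([490,200,330],down(np.pi/2)); print(env.read_state()["qpos"],t())
im,T=wrist("w1")
np.save("T_w1.npy",T)
hsv=cv2.cvtColor(im,cv2.COLOR_BGR2HSV)
for c in rects(hsv[...,2]<70,300):
    P=onplane("wrist",c,28,T); r=rectmm(P)
    if max(r[1])<90: print("dark",r,c.mean(0).round())
E
```

```text
[ 3.66168990e-01  2.49822574e-01  1.81562304e+00  1.64470968e-04
  1.07614014e+00 -1.20541109e+00] 2.0
dark (array([583.5, 586.4]), array([73.9, 34. ]), 44.2) [589. 276.]
dark (array([533.3, 323.3]), array([56.7, 34.6]), 85.8) [421. 244.]
dark (array([537.1, 257.6]), array([41.9, 44.3]), 8.7) [362. 247.]
dark (array([428.1, 333.8]), array([39.2, 48. ]), 5.1) [436. 149.]
dark (array([376.9, 135.4]), array([42.3, 44.3]), 81.7) [253.  95.]
dark (array([363. ,  25.8]), array([65. , 11.3]), 16.1) [148.  93.]
```

View pics/w1.png

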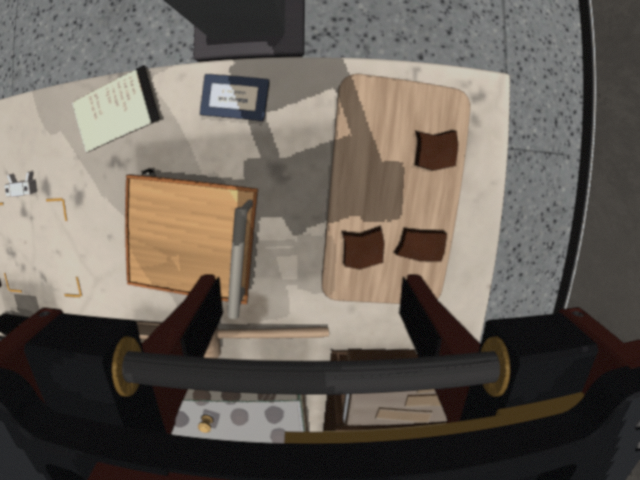

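```bash
python3 - <<'E'
from h import *
im=cv2.imread("pics/w1.png"); T=np.load("T_w1.npy")
cv2.imwrite("pics/c1.png",cv2.resize(im[115:285,330:470],None,fx=3.5,fy=3.5,interpolation=cv2.INTER_CUBIC))
hsv=cv2.cvtColor(im,cv2.COLOR_BGR2HSV)
# deck rim fit : orange region
m=(hsv[...,0]<25)&(hsv[...,1]>110)&(hsv[...,2]>70); w=np.zeros_like(m); w[165:305,115:262]=1
for c in rects(m&w,3000): print("deck",rectmm(onplane("wrist",c,39,T)),c.min(0),c.max(0))
# handle: grey, bright-ish low sat
g=(hsv[...,1]<60)&(hsv[...,2]<175)&(hsv[...,2]>90); w[:]=0; w[200:322,225:248]=1
for c in rects(g&w,200): print("handle",rectmm(onplane("wrist",c,90,T)),c.min(0),c.max(0))
for n,u,z in [("hand top end",(241,207),92),("hand bot",(236,316),92)]: print(n,onplane("wrist",[u],z,T))
E
```

```text
deck (array([524.7,  64.3]), array([148.2, 131.8]), 82.2) [126 175] [256 303]
handle (array([553.1, 130.4]), array([22.5, 85.2]), 84.5) [225 241] [247 321]
hand top end [[478.06458767 139.34954559]]
hand bot [[587.13895678 127.50279643]]
```

View pics/c1.png

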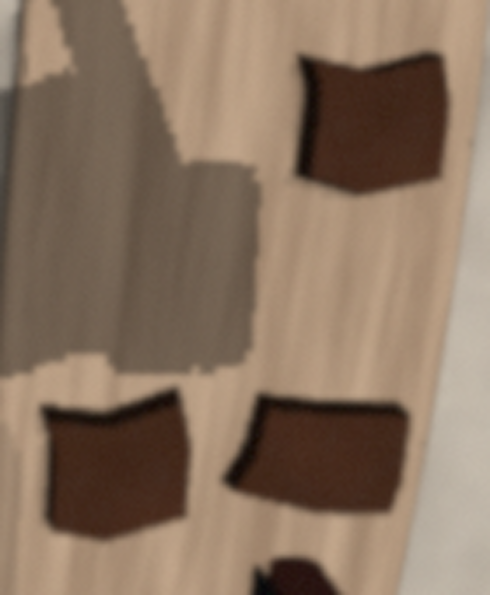

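```bash
cat > pp.py <<'E'
from h import *
HD=np.radians(-97.0); TC=np.array([524.5,65.0])
def deck2w(p): c,s=np.cos(HD),np.sin(HD); return TC+np.array([c*p[0]-s*p[1],s*p[0]+c*p[1]])
def look(z=28,box=(380,620,200,400),name=None):
    env.reach([490,200,330],down(np.pi/2)); im,T=wrist(name); out=[]
    for c in rects(cv2.cvtColor(im,cv2.COLOR_BGR2HSV)[...,2]<70,300):
        r=rectmm(onplane("wrist",c,z,T)); x,y=r[0]
        if box[0]<x<box[1] and box[2]<y<box[3] and max(r[1])<75: out.append(r)
    return out
def pick(xy,th,op,ztip=21):
    q=down(th); env.reach([*xy,220],q); set_gripper(op); env.move_l([*xy,ztip+80],rate=150)
    set_gripper(0); w=env.read_state()["width"]; env.move_l([*xy,220],rate=120)
    s=env.read_state(); print("picked",round(w,1),round(s["width"],1),round(s["grip_force"],1),t()); return s["width"]
def place(p,th,w,ztip=42):
    xy=deck2w(p); q=down(th); env.reach([*xy,220],q); print("over",round(env.read_state()["width"],1))
    env.move_l([*xy,ztip+88],rate=120); env.move_l([*xy,ztip+80],rate=30)
    set_gripper(w+7); env.move_l([*xy,220],rate=120); print("placed",t())
E
python3 - <<'E'
from pp import *
T=np.load("T_w1.npy")
E=[((416.6,131.3),(415.7,165.9)),((455.7,130.7),(455.7,165.9)),((342.9,231.6),(343.7,265)),((381.4,227),(383.4,262))]
for a,b in E:
    P=onplane("wrist",[a,b],30,T); d=P[1]-P[0]; print(P.round(0).tolist(),np.degrees(np.arctan2(d[1],d[0])).round(1))
L=look(); print(L)
B=max(L,key=lambda r:max(r[1])/min(r[1]))
w=pick(B[0],np.radians(-5),62)
if w>20: place((35,37),HD+np.pi/2,w)
print(look())
im,T=wrist("w2")
E
```

```text
[[410.0, 311.0], [446.0, 312.0]] 0.6
[[406.0, 355.0], [444.0, 357.0]] 3.0
[[518.0, 236.0], [556.0, 237.0]] 2.9
[[513.0, 277.0], [553.0, 282.0]] 6.5
[(array([533.2, 323.1]), array([56.9, 34.6]), 86.0), (array([537.1, 257.4]), array([41.9, 44.3]), 8.5), (array([428. , 333.7]), array([39.5, 47.6]), 4.0)]
picked 34.4 34.6 29.9 7.2
over 34.5
placed 11.0
[(array([534.5, 256.8]), array([36.9, 43.7]), 8.4), (array([420.4, 341.3]), array([21. , 33.6]), 20.6)]
```

View pics/w2.png

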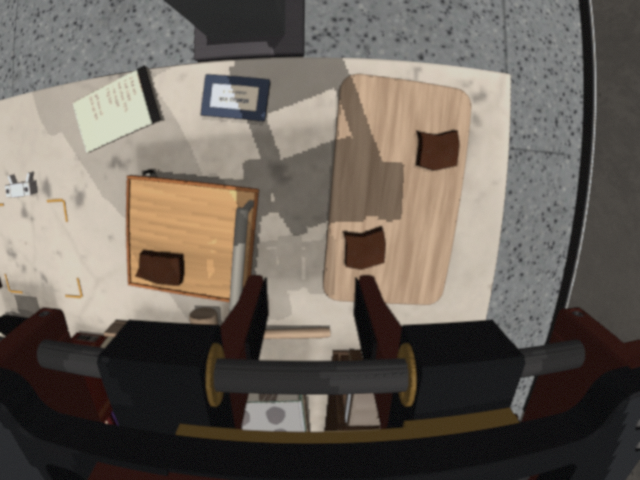

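```bash
sed -i 's/<70,300/<88,300/' pp.py; python3 - <<'E'
from pp import *
L=look(); print(L)
for tgt,p,th in [((536,257.5),(38,-34),95),((428,333.5),(-33,0),92)]:
    L=look() if p[0]<0 else L
    d=[r for r in L if np.hypot(*(r[0]-tgt))<12 and min(r[1])>30]; xy=d[0][0] if d else None
    if xy is None: print("moved?",L); break
    w=pick(xy,np.radians(th),66)
    if w<30: print("lost"); break
    place(p,HD+np.pi/2,w)
print(look(46,(430,620,-20,150),"w3"))
E
```

```text
[(array([537.2, 258.2]), array([45.1, 44.8]), 3.3), (array([427.6, 334.1]), array([41.2, 47.1]), 2.7)]
picked 45.5 46.0 29.9 16.3
over 45.8
placed 20.2
picked 45.4 45.5 29.9 25.3
over 45.5
placed 29.1
[(array([554.1,  30.9]), array([58.4, 38. ]), 84.9), (array([483.5,  30.3]), array([45.1, 47.7]), 86.6)]
```

View pics/w3.png

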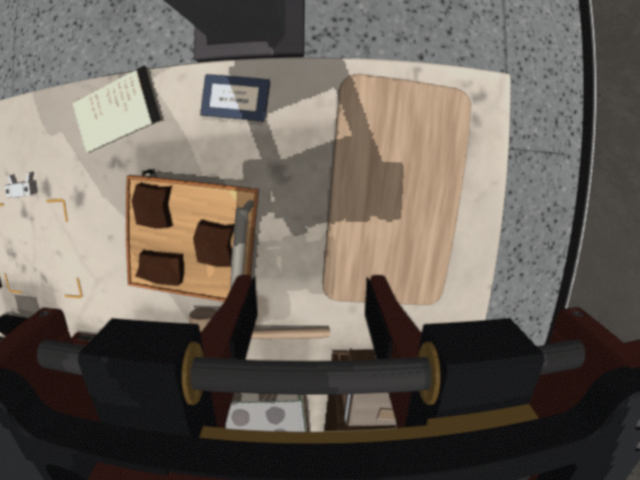

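```bash
cat > roll.py <<'E'
from pp import *
H=deck2w((-68,0)); print("handle",H)
th0=HD+np.pi
env.reach([*H,230],down(th0)); set_gripper(50)
print(env.move_l([*H,149],rate=100,f_stop=15)); set_gripper(0)
s=env.read_state(); print(s["width"],s["force"].round(1),s["tool_pos"].round(1),t())
bay=np.array([552.,-205.]); hb=np.radians(-89.3); u=np.array([np.cos(hb),np.sin(hb)]); n=np.array([-u[1],u[0]])
ax0=H+16*np.array([np.cos(HD),np.sin(HD)]); end=bay-52*u
d=end-ax0; Lf=d@u; lat=d@n; L=Lf-65; m0=np.tan(HD-hb); print("fwd",Lf,"lat",lat,"L",L)
from scipy.interpolate import CubicHermiteSpline
sp=CubicHermiteSpline([0,L],[0,lat],[m0,0])
for f in np.r_[np.linspace(0,L,13)[1:],L+30,Lf]:
    y,dy=(sp(f),sp(f,1)) if f<=L else (lat,0)
    h=hb+np.arctan(dy); p=ax0+f*u+y*n-16*np.array([np.cos(h),np.sin(h)])
    env.move_l([*p,149],rot=down(h+np.pi),rate=60)
    s=env.read_state(); print(round(f),np.degrees(h).round(1),s["force"].round(0),round(s["width"],1))
print(s["tool_pos"],t())
viewer_im=viewer.camera("top"); cv2.imwrite("pics/top2.png",viewer_im); wrist("w4"); np.save("T_w4.npy",toolT())
cv2.imwrite("pics/top2c.png",cv2.resize(viewer_im[190:310,300:510],None,fx=3.5,fy=3.5,interpolation=cv2.INTER_CUBIC))
E
python3 roll.py
```

```text
handle [532.78711535 132.49313831]
False
11.422341868049827 [-0.1 -0.   1.8] [532.8 132.5 149. ] 33.0
fwd 269.8469437164628 lat 17.232075798394444 L 204.84694371646282
17 -92.4 [-1.  0.  2.] 11.2
34 -88.5 [-1. -0.  2.] 10.8
51 -85.3 [ 0. -0.  3.] 11.3
68 -82.9 [ 0. -0.  2.] 11.3
85 -81.2 [ 1. -1.  2.] 11.1
102 -80.2 [ 1. -1.  2.] 11.4
119 -79.9 [1. 0. 4.] 11.3
137 -80.4 [ 0. -0.  3.] 11.3
154 -81.5 [ 0. -1.  4.] 11.4
171 -83.4 [ 1. -0.  3.] 11.5
188 -86.0 [ 0. -0.  4.] 11.3
205 -89.3 [-0. -1.  3.] 11.4
235 -89.3 [ 0. -0.  4.] 11.3
270 -89.3 [-1.  0.  5.] 11.1
[ 551.03171882 -137.28929882  148.96218994] 39.6
```

View pics/w4.png

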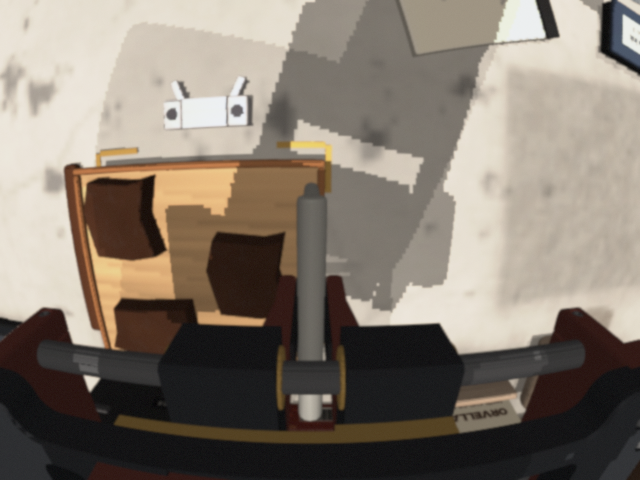

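View pics/top2c.png

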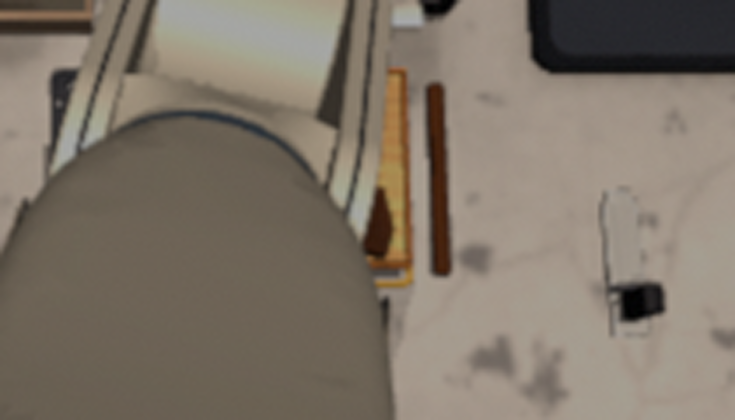

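```bash
python3 - <<'E'
from h import *
T=np.load("T_w4.npy")
P=onplane("wrist",[(80,169),(200,164),(320,161)],40,T); print("lip",P.round(1)); d=P[2]-P[0]; print(np.degrees(np.arctan2(-d[1],-d[0])))
P=onplane("wrist",[(97,151),(138,149),(279,142),(329,143),(331,190)],0,T); print("marks",P.round(1))
print("handle ends",onplane("wrist",[(311,187)],92,T))
P=onplane("wrist",[(166,113),(250,109)],18,T); print("block",P.round(1))
P=onplane("wrist",[(164,102),(249,96),(172,82),(186,97),(229,92),(244,78)],[18],T); print("blockface/cheeks",P.round(1))
im=cv2.imread("pics/w4.png"); cv2.imwrite("pics/w4c.png",cv2.resize(im[65:140,150:265],None,fx=6,fy=6,interpolation=cv2.INTER_CUBIC))
E
```

```text
lip [[ 488.7 -272.3]
 [ 489.3 -195.2]
 [ 488.1 -132.3]]
-89.77278187562929
marks [[ 480.5 -284.5]
 [ 481.3 -251.3]
 [ 479.9 -156.7]
 [ 480.2 -126. ]
 [ 509.6 -124.1]]
handle ends [[ 493.5964553 -136.8871263]]
block [[ 459.9 -222.8]
 [ 460.1 -171.7]]
blockface/cheeks [[ 453.2 -224. ]
 [ 452.6 -172.3]
 [ 441.5 -218.8]
 [ 451.2 -209.9]
 [ 449.8 -184. ]
 [ 441.9 -175.3]]
```

View pics/w4c.png

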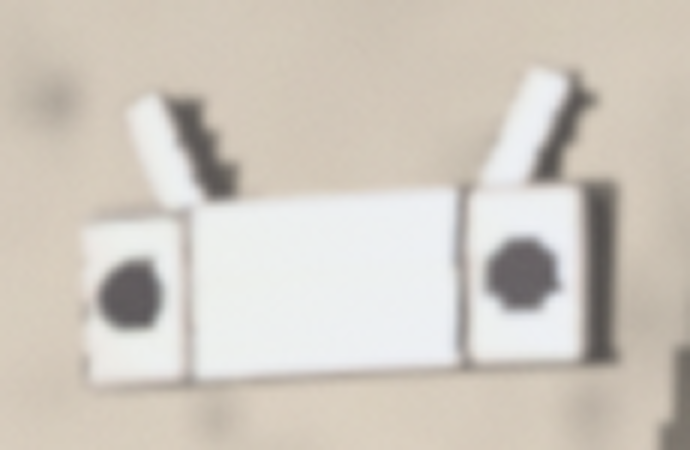

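```bash
python3 - <<'E'
from h import *
p=env.read_state()["tool_pos"]
set_gripper(50); env.hold(0.5); env.move_l([p[0],p[1],260],rate=100)
env.reach([470,-420,230],down(-np.pi/2)); print(env.read_state()["qpos"].round(2),t())
im,T=wrist("w5"); np.save("T_w5.npy",T)
E
```

```text
[-0.75  0.52  1.67  0.    0.96  0.82] 44.5
```

View pics/w5.png

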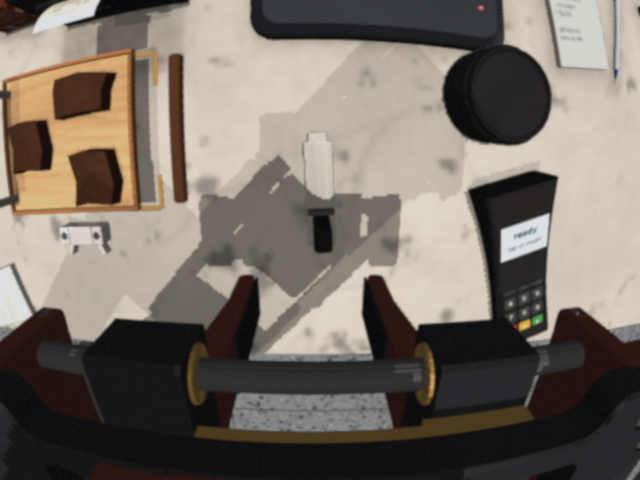

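```bash
python3 - <<'E'
from h import *
T=np.load("T_w5.npy")
print("tip",onplane("wrist",[(318,132)],4,T),"sides",onplane("wrist",[(303,188),(334,196),(304,150),(332,152)],5,T).round(1))
print("grip top corners far",onplane("wrist",[(316,252),(332,250)],55,T).round(1))
im=cv2.imread("pics/w5.png")
hsv=cv2.cvtColor(im,cv2.COLOR_BGR2HSV); m=hsv[...,2]<45; w=np.zeros_like(m); w[205:258,300:345]=1
for c in rects(m&w,50): print(c.min(0),c.max(0)); P=c[c[:,1]>232]; print(rectmm(onplane("wrist",P,55,T)))
for c in rects((hsv[...,2]>150)[120:204,296:340],400): print(rectmm(onplane("wrist",c+[296,120],5,T)))
cv2.imwrite("pics/w5c.png",cv2.resize(im[115:265,280:360],None,fx=4,fy=4,interpolation=cv2.INTER_CUBIC))
E
```

```text
tip [[ 544.87791035 -425.24151566]] sides [[ 498.4 -412.9]
 [ 491.6 -438.8]
 [ 530.  -413.8]
 [ 528.5 -436.7]]
grip top corners far [[ 459.4 -423.1]
 [ 460.9 -434.8]]
[309 209] [332 251]
(array([ 467. , -427.8]), array([13.7, 12.4]), 0.2)
(array([ 522.4, -425. ]), array([65. , 35.8]), 0.2)
```

View pics/w5c.png

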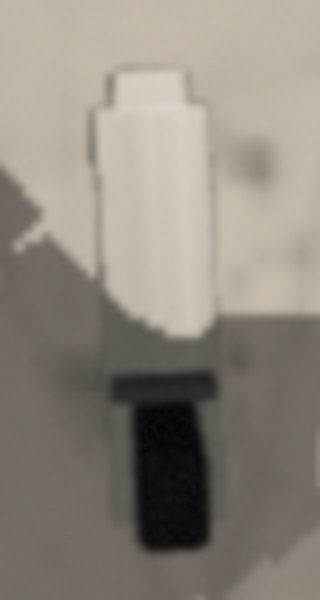

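```bash
python3 - <<'E'
from h import *
g=[468.5,-428.3]
env.reach([*g,190],down(np.radians(-88))); set_gripper(40)
env.move_l([*g,104],rate=100,f_stop=15); set_gripper(0)
s=env.read_state(); print(s["width"],s["tool_pos"].round(1),s["force"].round(1))
env.move_l([*g,134],rate=80)
env.reach([352,-199,150],down(np.radians(-89.3)))
env.move_l([352,-199,107],rate=60)
s=env.read_state(); print(s["width"],s["tool_pos"].round(1),t())
im,T=wrist("w6"); np.save("T_w6.npy",T)
E
```

```text
14.01716361983414 [ 468.6 -428.4  104.4] [0.8 1.1 2.7]
13.486618914300138 [ 352.1 -199.   107. ] 49.1
```

View pics/w6.png

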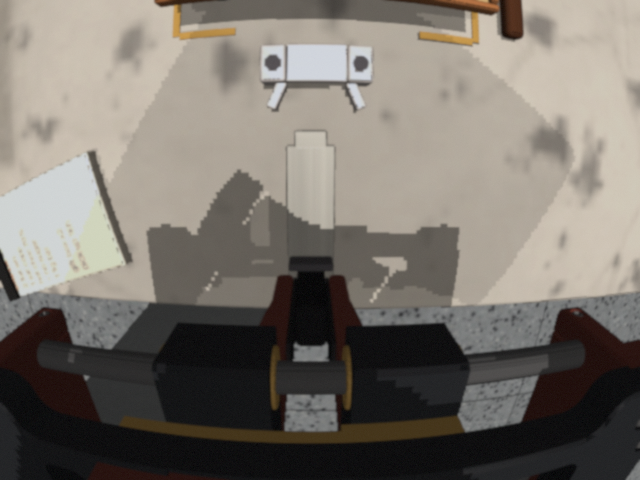

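```bash
python3 - <<'E'
from h import *
T=np.load("T_w6.npy")
print("tip",onplane("wrist",[(295,131),(327,131)],8,T).round(1))
print("blade sides",onplane("wrist",[(287,150),(335,150),(287,225),(335,225)],8,T).round(1))
print("block",onplane("wrist",[(261,83),(372,82),(261,45),(373,45)],18,T).round(1))
print("cheek tips",onplane("wrist",[(267,106),(279,109),(352,109),(364,106)],12,T).round(1))
E
```

```text
tip [[ 428.3 -190.1]
 [ 428.5 -205.4]]
blade sides [[ 419.  -186.3]
 [ 419.3 -209.4]
 [ 381.6 -186.2]
 [ 381.9 -210.3]]
block [[ 450.6 -174.9]
 [ 451.9 -225. ]
 [ 468.7 -174.6]
 [ 469.6 -225.3]]
cheek tips [[ 440.3 -177. ]
 [ 438.8 -182.7]
 [ 439.3 -216.7]
 [ 440.9 -222.4]]
```

```bash
python3 - <<'E'
from h import *
env.move_l([352,-201,105.4],rate=40)
print(env.move_l([428,-200.3,105.4],rate=50,f_stop=8),env.read_state()["tool_pos"].round(1))
r=env.move_l([446,-200.1,105.4],rate=15,f_stop=6)
s=env.read_state(); print(r,s["tool_pos"].round(1),s["force"].round(1),s["width"],t())
E
```

```text
False [ 427.7 -200.3  105.4]
True [ 438.7 -199.9  105. ] [ 0.1 -0.6 -0.7] 13.769772950571872 51.9
```

```bash
python3 - <<'E'
from h import *
r=env.move_l([444,-200,105.2],rate=10,f_stop=10)
s=env.read_state(); print(r,s["tool_pos"].round(1),s["force"].round(1),s["width"])
env.move_l([s["tool_pos"][0],s["tool_pos"][1],104.2],rate=20,f_stop=8)
set_gripper(40); env.hold(.3)
p=env.read_state()["tool_pos"]; env.move_l([p[0],p[1],240],rate=100)
im,T=wrist("w7"); np.save("T_w7.npy",T)
env.reach([300,300,350],down(0)); im=viewer.camera("top"); cv2.imwrite("pics/top3.png",im); print(t())
cv2.imwrite("pics/top3c.png",cv2.resize(im[190:310,320:450],None,fx=4.5,fy=4.5,interpolation=cv2.INTER_CUBIC))
E
```

```text
True [ 439.3 -199.7  104.7] [-1.  -0.5  3.6] 13.858556223699937
56.9
```

View pics/w7.png

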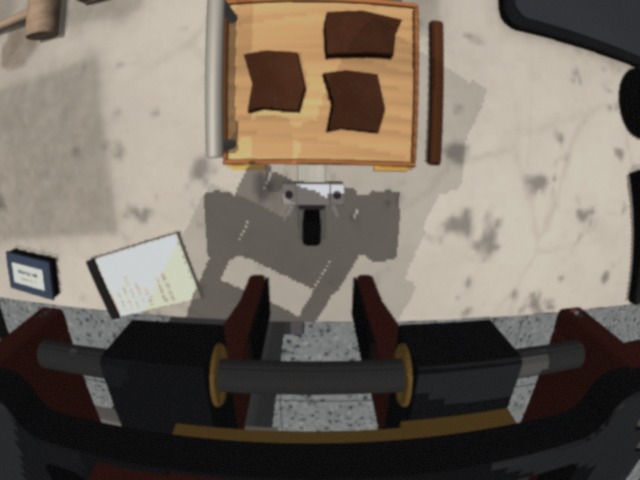

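View pics/top3c.png

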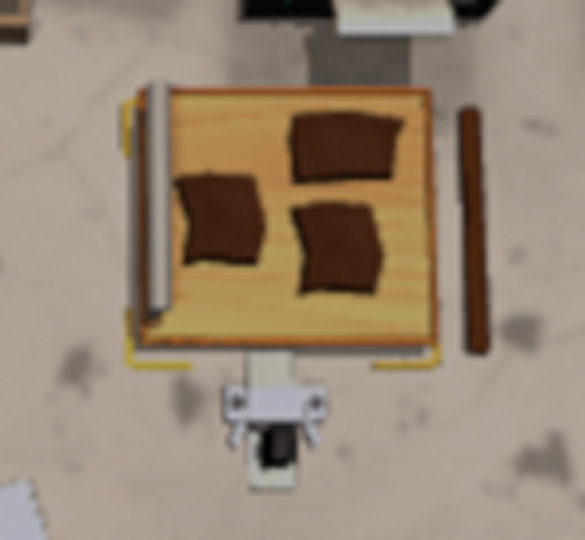

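```bash
python3 - <<'E'
from h import *
c=np.array([(143,90),(432,90),(437,343),(140,341)])/4.5+[320,190]
P=onplane("top",c,40); print(P.round(1)); ctr=P.mean(0); print(ctr)
a=P[1]-P[0]+P[2]-P[3]; print(np.degrees(np.arctan2(a[1],a[0])))
if np.hypot(*(ctr-[551.7,-205]))<9: print(workorder.sign_off())
E
```

```text
[[ 616.5 -132.7]
 [ 616.9 -279.4]
 [ 487.5 -278.2]
 [ 488.  -130.3]]
[ 552.22165086 -205.15581261]
-90.02230429362871
the job is handed in; nothing more can be done
None
```

The job is handed in, with no verdict returned. The three pieces present (piece_c was absent) lie flat and unstacked on the deck, the trolley measures about 1 mm from the bay's middle and 1° off square, and the blade went through the slot until the collar stopped it. One piece shifted about 2 cm sideways on the deck during the run, and I inferred that the castors trail from the straight final roll rather than measuring them.

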